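# Slide the drawer-bottom panel home in the doweling jig

## Task

Take the leftover wooden offcut out of the jig and leave it lying in the grey tray, and slide the notched white panel along the bench into the jig, under the lips of both rails, fully home against the end stop so that both spring catches snap into its side notches. Leave the bottle, jar, mallet and screwdriver where they are.

Things in the scene. Friction and masses are not known exactly. Their poses are not given: they have to be found in the camera images.
- jig: Low U-shaped hardwood jig fixed to the bench. Origin on the bench, midway between its two rails; x = sliding direction, from open mouth to end stop (roughly world +y), y = left of that. Rails run from x=-55 to +55 mm. Walls at y=+-56.5 mm (channel 113 mm wide), each 25 mm thick, 18 mm high, with a 45-degree lead-in of 10 mm at the mouth. The bench is the channel's floor.
- jig_mouth (a point): Middle of the open mouth, at jig x=-55 mm, on the bench; same axes as the jig. Lips on the rails reach inwards over the panel to y=+-45.5 mm, underside 11 mm and top 18 mm above the bench; the channel between them is open from above (91 mm). The lips are cut away from jig x=-28 to +6 mm, at the catches.
- jig_stop (a point): Middle of the end stop's face, at jig x=+55 mm, on the bench; same axes as the jig. The stop is 22 mm thick and 18 mm high. A bar clamp stands beyond it (20 to 70 mm past this point, y from -30 to +80 mm) and rises to 152 mm.
- jig_home (a point): Where the panel's centre is when home: jig x=-10 mm, y=0, 4.5 mm above the bench; same axes as the jig. The panel's leading edge then meets the stop and its trailing edge sticks 20 mm out of the mouth (jig x=-75 mm).
- catch_left (a joint): Brass spring catch in the left (+y) rail at jig x=-10 mm: an upright round nose, radius 12 mm, standing 4 mm out of the wall. Value in m: 0 = fully out, grows to at most 0.007 as it is pushed into the rail. About 1.6 N at 0, plus 0.45 N per mm. The panel's edge holds it at 0.0025 to 0.004; it returns to 0 when it drops into the notch, within about 3 mm of home.
- catch_right (a joint): The same catch in the right (-y) rail.
- panel_centre (a point): Centre (half-way up) of the loose white-faced board lying flat before the jig's mouth: 130 mm long (x), 110 wide (y), 9 thick, about 130 g; too wide to grasp. Corners are chamfered (28 mm along x, 7 along y); each long edge has at mid-length a notch 22 mm long, 7 mm deep. Same either end first. Its x axis starts within about 0.6 rad of the jig's.
- offcut_centre (a point): Centre of the loose light-wood offcut block standing in the jig's channel: 50 mm (x) by 30 mm (y) by 50 mm high, so this point is 25 mm above what it stands on; about 50 g. Any yaw.
- tray: Open grey plastic offcut tray fixed on the bench: 140 by 140 mm outside, 45 mm high, walls and floor 5 mm thick. Origin at the centre of its underside.
- bottle: White glue bottle standing upright, 54 mm in diameter, 150 mm high; origin at the centre of its underside. Bystander.
- jar: Glass jar with a steel cap standing upright, 62 mm in diameter, 85 mm high; origin at the centre of its underside. Bystander; it may have changed places with the bottle.
- mallet: Rubber mallet lying on the bench: handle 22 mm thick along x from -160 to +100 mm, head 55 mm by 100 mm by 55 mm high centred at x=+115 mm; origin on the bench. Bystander.
- screwdriver: Black-handled screwdriver lying on the bench along its x axis, about 200 mm long and 30 mm thick. Bystander.
There are look-alikes about, which are no part of the job. Of the things that look like the part that bears panel_centre, the middle-sized one is meant.

How it is judged:
At the end, for the whole second after the job is handed in: The panel lies flat in the jig against the end stop (centre within 3.5 mm of home along the channel, 3 mm across, 0.05 rad), both spring catches are out in its notches (joints under 1.5 mm), and the offcut lies on the floor of the tray (x of panel_centre in the frame of jig between -0.0135 and -0.0065 m and y of panel_centre in the frame of jig between -0.003 and 0.003 m and z of panel_centre in the frame of jig below 0.0075 m and angle between the x axis of panel_centre and the x axis of jig, either way round below 0.05 rad and value of joint each of catch_left, catch_right below 0.0015 m and x of offcut_centre in the frame of tray between -0.06 and 0.06 m and y of offcut_centre in the frame of tray between -0.06 and 0.06 m and z of offcut_centre in the frame of tray below 0.035 m); the robot touches nothing.
It fails at once if the glue bottle is knocked over or moved by more than 20 mm (distance of bottle from where it was at the start of the episode above 0.02 m).
It fails at once if the jar is knocked over or moved by more than 20 mm (distance of jar from where it was at the start of the episode above 0.02 m).
It fails at once if the mallet is knocked over or moved by more than 20 mm (distance of mallet from where it was at the start of the episode above 0.02 m).
It fails at once if the screwdriver is knocked over or moved by more than 20 mm (distance of screwdriver from where it was at the start of the episode above 0.02 m).
It also fails if it takes over 72 s, if anything falls off the work surface, if the arm or the gripper's body presses on something with over 40 N, if the wrist force passes 120 N, or if a joint passes its speed limit or range.

## Robot

A 7-joint arm with a two-finger parallel gripper is mounted at the origin on the work surface. World frame = base frame: x ahead of the robot, y to its left, z up, the work surface at z = 0. Lengths are in m, angles in rad, forces in N, time in s.
With the tool pointing down it reaches from about 0.4 to 0.75 m from the base axis. Payload 19.5 kg.
Tool frame: the origin (TCP) lies midway between the tips of the shut fingers; the grasp point (between the pads) lies 19 mm behind it (manip.grip_point_offset is the distance from the TCP to the grasp point, in m); x points along the fingers, z is the direction in which the jaws open and shut, and the axes are right-handed (so a half turn about x gives the same grasp; the last joint's range is limited). The gripper opens to 85 mm and grips with 20 to 120 N. Pads are 22 mm wide; open, the fingers measure 114 mm over their backs; the gripper's body (76 mm by 85 mm) begins 54 mm behind the grasp point. The pads swing forward as they close: fully open they stand 13 mm farther back than shut.
Start: joints at [-1.187, 0.707, -0.028, 1.485, 0.022, 0.951, -0.075], TCP at [0.237, 0.524, 0.231] pointing down, gripper open.
Joint ranges: [-2.71, 2.71], [-0.32, 2.16], [-1.57, 1.52], [0, 2.45], [-1.46, 4.6], [0, 2.02], [-2.83, 2.83]. Speed limits (rad/s): [1.89, 1.89, 2.57, 2.57, 3.01, 3.01, 3.01].

## Interface

Orientations are given as a unit quaternion [w, x, y, z].
In Python, from plant import manip gives the robot as it stands. The module is installed in compiled form; this text tells all that it offers.
- The arm moves only by the shell command python3 -m creep 'ROWS' [FORCE]. ROWS is JSON, one flat list of numbers, 7 for each row, row after row: the opening in per cent of the stroke, from 0 (shut) to 100 (fully open), then the shift along the tool's x, y, z in mm, then the turn, a rotation vector about the tool's x, y, z in degrees. In form: [hand, dx, dy, dz, rx, ry, rz, hand, dx, dy, dz, rx, ry, rz, ...]. A call has 1 to 12 rows; each row is the pose to reach, as a shift and turn from the pose commanded when the call began, along the tool's axes at that moment; what a row does not reach only later rows make up. A row lasts 1/12 s, in which the tool goes at most 41.7 mm and 7.16 degrees, less where a joint would pass 70% of its speed; a pose out of reach is approached as far as the arm can. A call with a gripper value outside its range is refused whole. The fingers move at their own pace and stop on an object; FORCE is the grip in N (left out, the last holds). Time passes only in rows, so rows that repeat a pose let the fingers close. It gives the time, the measured TCP pose, the force and the opening at its end, in the units of the state.
- manip.state(): the state, without advancing time (a new reading comes with each control period).
- manip.get_image(name): name is "scene" or "top"; returns (picture, depth): 400x640x3 uint8, red, green, blue; 400x640 float32, m along the optical axis (not along the pixel's ray), 0 where there is no reading.
- manip.camera_params(name): a dict with "fx", "fy", "cx", "cy" (pixels), "rvec" (rotation vector, rad) and "tvec" (3), from world to camera coordinates, as OpenCV has them. Camera axes: x right, y down, z forward; pixel columns grow to the right and rows downward; lengths in m; the calibration is good to about 2 mm. A picture is of the moment at which its call begins. camera_params takes no time and is no camera call.
- manip.close_job(): hands the job in, once; it reports no verdict.
Trained networks look in the newest picture that a camera, given by its name, has taken for a name from the list of things; names that differ only in an ending like _2 or _b are one class to them, and where a whole thing is asked for, a point or a joint stands for the part that bears it (a point fixed in the world has none). Each returns a list of dicts, best first, with "confidence" (0 to 1); they miss things now and then, are a little off and sometimes report something else, mostly with a low value. They report only what shows in the picture. A call takes as long as a camera call. They do not tell look-alikes from the thing itself.
- manip.search_frame(name, camera): "pixel" ([row, column] in pixels, amid what is visible of it).
- manip.masks_of(name, camera): "region" (400x640 bool, what is visible of it) and "pixel" ([row, column] in pixels, amid what is visible of it).
The state is a dict: "time_s": time; "joint_positions": joint angles; "qd": joint speeds; "joint_torque": joint torques, N m; "ee_pos": TCP position; "tool_rot": TCP orientation; "contact_force": force on the tool from outside, world axes, zero at the start; "torque": the same for the moment, N m; "width": finger opening in m.
Only numpy, scipy, OpenCV 4.12 (cv2) and the standard library are available. Lean on these libraries where they do the work, as an engineer would, in place of code of your own. Each camera call takes 0.05 s, during which the arm holds its last target.

## Working session

There is one attempt and no reset: what is moved stays moved. The work goes in short steps, Python scripts to look and compute and a shell command to move; the robot and the scene stay as the last step left them, time stands still between calls to the robot, and variables do not carry over. Pictures are saved under pics/ and viewed, and the job is handed in when it is done.

```bash
mkdir -p pics; cat > h.py <<'E'
import numpy as np, cv2
from plant import manip
def cam(n):
    p=manip.camera_params(n); R,_=cv2.Rodrigues(np.array(p['rvec'],float)); return p,R,np.array(p['tvec'],float).ravel()
def unproj(n,u,v,z):  # depth z
    p,R,t=cam(n); c=np.stack([(u-p['cx'])/p['fx']*z,(v-p['cy'])/p['fy']*z,z],-1); return (c-t)@R
def cloud(n,d):
    v,u=np.mgrid[0:d.shape[0],0:d.shape[1]]; return unproj(n,u.astype(float),v.astype(float),d.astype(float))
def onplane(n,u,v,h):
    p,R,t=cam(n); r=np.array([(u-p['cx'])/p['fx'],(v-p['cy'])/p['fy'],1])@R; o=-t@R; return o+r*(h-o[2])/r[2]
def proj(n,X):
    p,R,t=cam(n); c=np.atleast_2d(X)@R.T+t; return np.stack([c[:,0]/c[:,2]*p['fx']+p['cx'],c[:,1]/c[:,2]*p['fy']+p['cy']],-1)
E
python3 - <<'E'
from h import *
for n in('scene','top'):
    im,d=manip.get_image(n); cv2.imwrite(f'pics/{n}0.png',im[:,:,::-1]); np.savez(f'{n}0.npz',im=im,d=d)
    p,R,t=cam(n); print(n,p['fx'],-t@R)
    for k in ['jig','panel_centre','offcut_centre','tray','bottle','jar','mallet','screwdriver']:
        for r in manip.search_frame(k,n): 
            v,u=r['pixel']; z=d[int(v),int(u)]; print(k,round(r['confidence'],2),[int(v),int(u)],unproj(n,u,v,z).round(3))
print(manip.state())
E
```

```text
scene 386.85991038327376 [ 1.10121658 -0.44266916  0.97118698]
jig 0.8 [167, 383] [0.535 0.211 0.017]
panel_centre 0.61 [232, 302] [ 0.591 -0.14   0.012]
panel_centre 0.61 [193, 210] [ 0.315 -0.3    0.011]
panel_centre 0.54 [299, 284] [ 0.742 -0.292  0.028]
offcut_centre 0.52 [180, 356] [0.542 0.093 0.041]
tray 0.6 [124, 405] [0.413 0.421 0.006]
bottle 0.58 [157, 297] [ 0.406 -0.037  0.099]
jar 0.63 [244, 364] [ 0.753 -0.048  0.086]
jar 0.62 [156, 294] [ 0.399 -0.041  0.102]
mallet 0.74 [324, 214] [ 0.714 -0.464  0.055]
screwdriver 0.65 [302, 281] [ 0.745 -0.303  0.026]
top 447.927296264414 [ 0.3286793  -0.0316025   1.32368868]
jig 0.93 [204, 261] [0.539 0.197 0.021]
panel_centre 0.92 [190, 379] [ 0.586 -0.152  0.007]
panel_centre 0.61 [182, 432] [ 0.613 -0.313  0.002]
panel_centre 0.61 [285, 428] [ 0.329 -0.032  1.324]
panel_centre 0.36 [203, 267] [0.546 0.183 0.002]
offcut_centre 0.47 [209, 289] [0.523 0.112 0.044]
tray 0.81 [240, 195] [0.433 0.394 0.003]
bottle 0.53 [256, 339] [ 0.382 -0.034  0.151]
jar 0.79 [140, 339] [ 0.717 -0.032  0.087]
jar 0.56 [256, 338] [ 0.384 -0.033  0.152]
jar 0.46 [239, 193] [0.437 0.398 0.003]
mallet 0.83 [151, 480] [ 0.702 -0.45   0.035]
screwdriver 0.86 [140, 424] [ 0.737 -0.287  0.024]
{'time_s': 0.9, 'joint_positions': array([-1.18668518,  0.70647616, -0.02760843,  1.48459816,  0.0219866 ,
        0.95094109, -0.07550505]), 'qd': array([ 0.00022111, -0.00129797,  0.00024011,  0.00049221,  0.00016922,
        0.0027506 ,  0.00141853]), 'joint_torque': array([-4.51347369e-04, -8.82986426e+01,  1.23402793e+00, -2.36348051e+01,
        1.69962260e-02,  2.28652141e-03, -1.63376887e-05]), 'ee_pos': array([0.23748567, 0.5236256 , 0.23128204]), 'tool_rot': array([ 0.5943265 , -0.38307039,  0.59440547,  0.38303424]), 'contact_force': array([-0.5376583 , -0.20863776,  0.24222316]), 'torque': array([-0.0081094 ,  0.05087156, -0.00937996]), 'width': 0.08532898442720184}
```

View pics/top0.png

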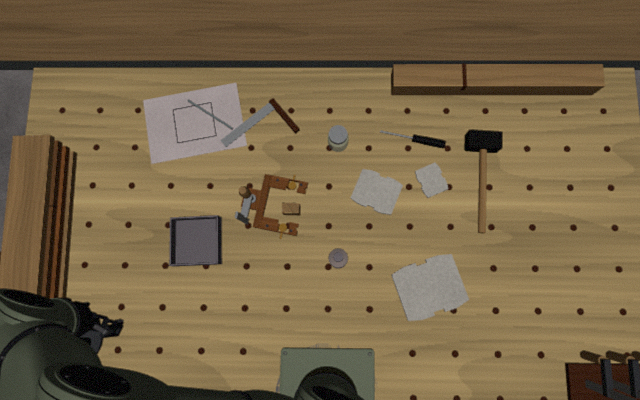

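View pics/scene0.png

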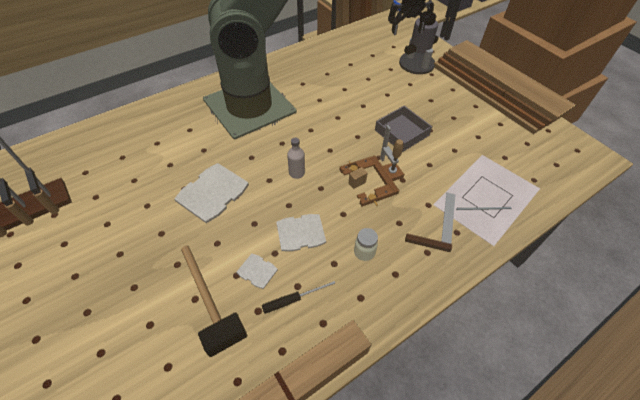

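The top view shows three white notched boards: large at about (285,428), middle at (190,377) and small at (180,432). The middle-sized one at (190,377), nearest the jig mouth, fits. I'll confirm it with a crop and measure the sizes.

```bash
python3 - <<'E'
from h import *
f=np.load('top0.npz'); im=f['im'];d=f['d']
c=im[110:250,235:455,::-1]; cv2.imwrite('pics/crop0.png',cv2.resize(c,None,fx=3.6,fy=3.6,interpolation=cv2.INTER_CUBIC))
P=cloud('top',d)
hsv=cv2.cvtColor(im,cv2.COLOR_RGB2HSV)
w=((hsv[:,:,1]<40)&(hsv[:,:,2]>110)).astype(np.uint8)
n,l,s,ce=cv2.connectedComponentsWithStats(w)
for i in range(1,n):
    if s[i,4]>150:
        m=l==i; v,u=np.nonzero(m)
        pts=np.array([onplane('top',a,b,0.009)[:2] for a,b in zip(u,v)])
        r=cv2.minAreaRect((pts*1000).astype(np.float32)); print(s[i],ce[i].round(1),'rect',np.round(r[0],1),np.round(r[1],1),round(r[2],1))
# jig heights
roi=P[165:245,230:315]
for lo,hi in((0.012,0.024),(0.035,0.06),(0.06,0.2)):
    m=np.zeros(d.shape,bool); m[165:245,230:315]=(roi[:,:,2]>lo)&(roi[:,:,2]<hi)
    q=P[m]; print(lo,len(q)); 
    if len(q): r=cv2.minAreaRect((q[:,:2]*1000).astype(np.float32)); print(np.round(r[0],1),np.round(r[1],1),r[2],q.mean(0),np.median(q[:,2]))
E
```

```text
Traceback (most recent call last):
  File "h.py", line 10, in onplane
    p,R,t=cam(n); r=np.array([(u-p['cx'])/p['fx'],(v-p['cy'])/p['fy'],1])@R; o=-t@R; return o+r*(h-o[2])/r[2]
          ~~~^^^
  File "h.py", line 4, in cam
    p=manip.camera_params(n); R,_=cv2.Rodrigues(np.array(p['rvec'],float)); return p,R,np.array(p['tvec'],float).ravel()
ValueError: time passes only in moves, steps and waits
```

View pics/crop0.png

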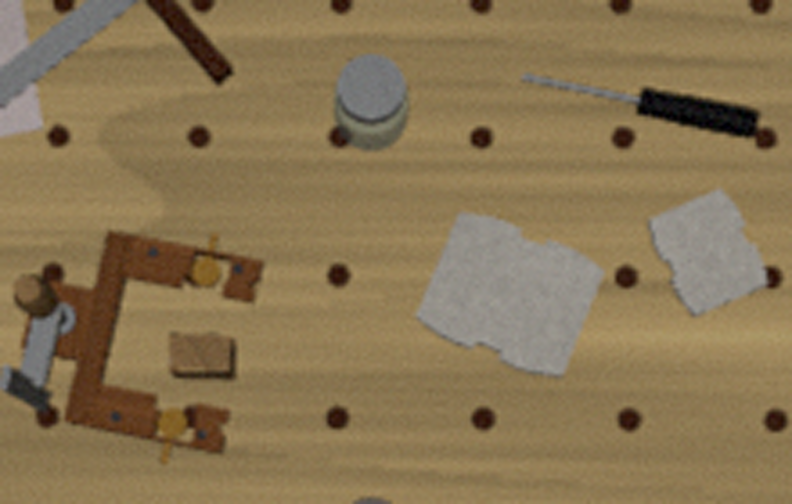

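The crop shows the middle board (crop ~(295,510)) with its notches and chamfers, right in front of the jig mouth. The block stands in the channel (crop ~(355,200)). The camera parameters should be cached, so I'll measure with that.

```bash
python3 - <<'E'
from plant import manip
import json,numpy as np
json.dump({n:{k:np.array(v).tolist() for k,v in manip.camera_params(n).items()} for n in('scene','top')},open('cam.json','w'))
E
sed -i "s/    p=manip.camera_params(n); /    p=CP[n]; /; s/^from plant.*/from plant import manip\nimport json\nCP=json.load(open('cam.json'))/" h.py
cat > m.py <<'E'
from h import *
def rects(im,n='top',h=.009,minA=150):
    hsv=cv2.cvtColor(im,cv2.COLOR_RGB2HSV)
    w=((hsv[:,:,1]<40)&(hsv[:,:,2]>110)).astype(np.uint8)
    k,l,s,ce=cv2.connectedComponentsWithStats(w)
    for i in range(1,k):
        if s[i,4]>minA:
            v,u=np.nonzero(l==i)
            pts=np.array([onplane(n,a,b,h)[:2] for a,b in zip(u,v)])
            r=cv2.minAreaRect((pts*1000).astype(np.float32)); print(s[i],ce[i].round(1),'rect',np.round(r[0],1),np.round(r[1],1),round(r[2],1),'mean',(pts.mean(0)*1000).round(1))
E
python3 - <<'E'
from m import *
f=np.load('top0.npz'); im=f['im'];d=f['d']
rects(im)
P=cloud('top',d)
roi=P[165:245,230:315]
for lo,hi in((0.012,0.024),(0.035,0.06),(0.06,0.2)):
    m=np.zeros(d.shape,bool); m[165:245,230:315]=(roi[:,:,2]>lo)&(roi[:,:,2]<hi)
    q=P[m]; print(lo,len(q)); 
    if len(q): r=cv2.minAreaRect((q[:,:2]*1000).astype(np.float32)); print(np.round(r[0],1),np.round(r[1],1),r[2],q.mean(0),np.median(q[:,2]))
# rectified ortho at h=18mm, 1px=0.5mm ; x up, y left
def ortho(n,im,h,x0,x1,y0,y1,s=2000):
    H=int((x1-x0)*s);W=int((y1-y0)*s)
    r,c=np.mgrid[0:H,0:W]; X=np.stack([x1-r/s,y1-c/s,np.full(r.shape,h)],-1).reshape(-1,3)
    uv=proj(n,X).reshape(H,W,2).astype(np.float32)
    return cv2.remap(im,uv[:,:,0],uv[:,:,1],cv2.INTER_CUBIC)
o=ortho('top',im,.018,.42,.66,.04,.34,2500); 
for k in range(5):
    y=.34-.05*k-.04
o=np.ascontiguousarray(o[:,:,::-1])
for k in range(1,6): cv2.line(o,(int(k*125),0),(int(k*125),o.shape[0]),(0,255,0),1); 
for k in range(1,5): cv2.line(o,(0,k*125),(o.shape[1],k*125),(0,255,0),1)
cv2.imwrite('pics/ortho0.png',o); print(o.shape)
E
```

```text
[ 144   83  130   81 6098] [196.5 122.5] rect [808.1 368. ] [207.7 394.2] 11.5 mean [797.3 408.9]
[328 125  20  18 251] [337.7 133.4] rect [762.9 -26.5] [53.3 52.8] 44.3 mean [763.1 -26.9]
[415 163  33  34 695] [431.2 179.7] rect [ 620.5 -307.3] [88.1 74.4] 23.6 mean [ 620.1 -307.4]
[ 351  169   51   45 1471] [376.2 191.3] rect [ 584.3 -143. ] [128.5 109.3] 67.8 mean [ 583.8 -143.1]
[ 392  254   77   67 3375] [429.5 287.1] rect [ 305.1 -293.6] [155.8 184.9] 19.4 mean [ 304.6 -293.7]
0.012 1251
[552.2 164.7] [179.9 178. ] 79.27062225341797 [0.54605725 0.16521594 0.01827648] 0.018250229582130195
0.035 209
[524.1 166.1] [ 52.5 168.5] 10.39428997039795 [0.52344716 0.11612161 0.04941648] 0.049957412743271916
0.06 350
[528.8 233.8] [27.3 91.3] 74.5299301147461 [0.52999296 0.22996625 0.1027205 ] 0.09710847369561457
(600, 750, 3)
```

View pics/ortho0.png

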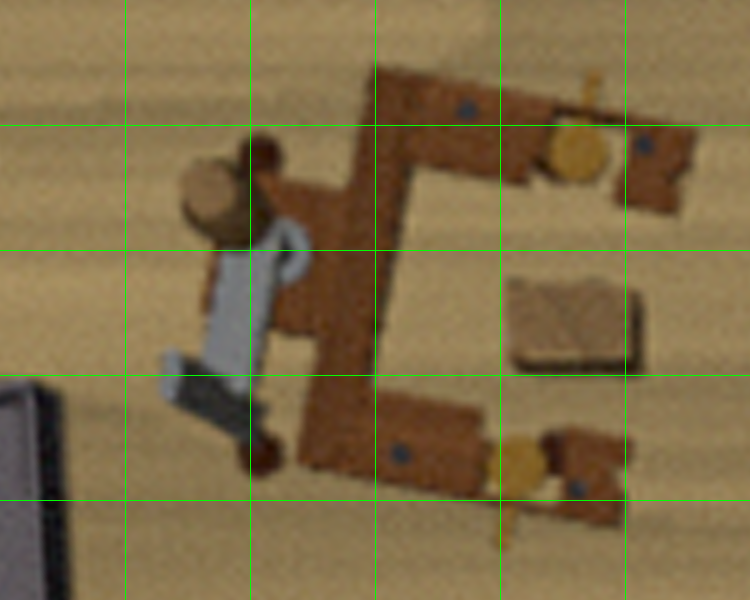

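```bash
cat > fit.py <<'E'
from h import *
from scipy.optimize import minimize
def ortho(n,im,h,x0,x1,y0,y1,s=1000,inter=cv2.INTER_LINEAR):
    H=int((x1-x0)*s);W=int((y1-y0)*s)
    r,c=np.mgrid[0:H,0:W]; X=np.stack([x1-r/s,y1-c/s,np.full(r.shape,h)],-1).reshape(-1,3)
    uv=proj(n,X).reshape(H,W,2).astype(np.float32)
    return cv2.remap(im,uv[:,:,0],uv[:,:,1],inter), X.reshape(H,W,3)[:,:,:2]
S=lambda a,w=.0015: 1/(1+np.exp(-np.clip(a/w,-30,30)))
def box(x,y,x0,x1,y0,y1): return S(x-x0)*S(x1-x)*S(y-y0)*S(y1-y)
def t_panel(x,y):
    a=np.abs(y); hw=np.minimum(.055,.055-(np.abs(x)-.037)*.25)
    hw=hw-.007*box(x,0*y,-.011,.011,-1,1)
    return S(hw-a)*S(.065-np.abs(x))
def t_jig(x,y):
    a=np.abs(y); inner=.0455+.011*box(x,0*x,-.028,.006,-1,1)
    rail=S(a-inner)*S(.0815-a)*box(x,0*x,-.055,.056,-1,1)
    return np.maximum(rail,box(x,y,.055,.077,-.0815,.0815))
def t_off(x,y): return box(x,y,-.025,.025,-.015,.015)
def fit(mask,XY,tmpl,p0,wt=1,steps=(.01,.01,.1)):
    def cost(p):
        c,s=np.cos(p[2]),np.sin(p[2]); D=XY-p[:2]
        return (wt*(tmpl(c*D[...,0]+s*D[...,1],-s*D[...,0]+c*D[...,1])-mask)**2).sum()/1000
    best=None
    for da in(-.1,0,.1):
        q=np.array(p0)+[0,0,da]
        sim=np.array([q]+[q+np.eye(3)[i]*steps[i] for i in range(3)])
        r=minimize(cost,q,method='Nelder-Mead',options=dict(initial_simplex=sim,xatol=1e-5,fatol=1e-5,maxiter=400))
        if best is None or r.fun<best.fun: best=r
    return best.x,best.fun
E
python3 - <<'E'
from fit import *
f=np.load('top0.npz'); im=f['im'];d=f['d']
P=cloud('top',d)
def show(n,o,m,XY,t,p): pass
res={}
# panel
o,XY=ortho('top',im,.009,.48,.68,-.245,-.045); hsv=cv2.cvtColor(o,cv2.COLOR_RGB2HSV)
m=np.clip((70-hsv[:,:,1].astype(float))/30,0,1); print('sat',hsv[100,100],hsv[5,5])
print('panel',fit(m,XY,t_panel,[.584,-.143,1.18])); 
o2,XY2=ortho('top',im,.018,.44,.66,.05,.28); hsv=cv2.cvtColor(o2,cv2.COLOR_RGB2HSV); lab=cv2.cvtColor(o2,cv2.COLOR_RGB2LAB).astype(int)
br=np.clip((lab[:,:,1]-133)/6.,0,1); cv2.imwrite('pics/br.png',cv2.resize((br*255).astype(np.uint8),None,fx=2,fy=2))
print('jig',fit(br,XY2,t_jig,[.545,.16,1.37]))
hz=np.where(P[:,:,2]>.035,1,0).astype(np.float32)
o3,XY3=ortho('top',hz,.05,.48,.56,.08,.16)
print('off',fit(o3,XY3,t_off,[.523,.112,1.57]))
# other-camera check on panel
g=np.load('scene0.npz'); o,XY=ortho('scene',g['im'],.009,.48,.68,-.245,-.045); hsv=cv2.cvtColor(o,cv2.COLOR_RGB2HSV)
m=np.clip((70-hsv[:,:,1].astype(float))/30,0,1)
print('panel scene',fit(m,XY,t_panel,[.584,-.143,1.18]))
o2,XY2=ortho('scene',g['im'],.018,.44,.66,.05,.28); lab=cv2.cvtColor(o2,cv2.COLOR_RGB2LAB).astype(int)
print('jig scene',fit(np.clip((lab[:,:,1]-133)/6.,0,1),XY2,t_jig,[.545,.16,1.37]))
hz=np.where((cloud('scene',g['d'])[:,:,2]>.042),1,0).astype(np.float32)
o3,XY3=ortho('scene',hz,.05,.48,.56,.08,.16)
print('off scene',fit(o3,XY3,t_off,[.523,.112,1.57]))
ht=P[225:260,165:230]; q=ht[(ht[:,:,2]>.038)&(ht[:,:,2]<.05)]; r=cv2.minAreaRect((q[:,:2]*1000).astype(np.float32));print('tray',r)
E
```

```text
sat [ 18  20 153] [ 19 103 144]
panel (array([ 0.58392815, -0.14297685,  1.18193308]), np.float64(0.1600981939922346))
jig (array([0.53995141, 0.13255229, 1.37572387]), np.float64(2.510663427507797))
off (array([0.52552318, 0.10745131, 1.5694864 ]), np.float64(0.07053578417904614))
panel scene (array([ 0.58491476, -0.14276242,  1.18381989]), np.float64(0.27518400370326457))
jig scene (array([0.5412721 , 0.13253673, 1.37658645]), np.float64(2.9581550281575195))
off scene (array([0.52823158, 0.10896388, 1.57157491]), np.float64(0.16223215126350743))
tray ((426.2623596191406, 384.20904541015625), (97.76873779296875, 144.24337768554688), 0.5090782046318054)
```

View pics/br.png

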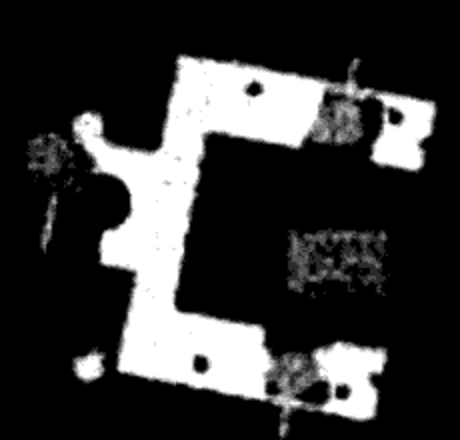

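```bash
cat > jigfit.py <<'E'
from fit import *
def jig(n,im,p=(.540,.1326,1.376)):
    o2,XY2=ortho(n,im,.018,.44,.66,.04,.28); lab=cv2.cvtColor(o2,cv2.COLOR_RGB2LAB).astype(int)
    br=np.clip((lab[:,:,1]-133)/6.,0,1)
    for k in range(2):
        c,s=np.cos(p[2]),np.sin(p[2]); D=XY2-np.array(p[:2]); X=c*D[...,0]+s*D[...,1]; Y=-s*D[...,0]+c*D[...,1]
        w=np.ones(X.shape); w[(X>.07)&(Y>-.045)&(Y<.045+.06)]=0; w[(X>.082)]=0; w[(X>-.031)&(X<.009)]=0; w[(X<-.04)&(abs(Y)<.06)]=0; w[(abs(Y)<.04)&(X<.05)]=0
        w[(X>.05)&(Y<0)&(Y>-.03)]*=1
        p,c_=fit(br,XY2,t_jig,p,w)
    return p,c_
def panel(n,im,p,r=.11,h=.009):
    o,XY=ortho(n,im,h,p[0]-r,p[0]+r,p[1]-r,p[1]+r); hsv=cv2.cvtColor(o,cv2.COLOR_RGB2HSV)
    return fit(np.clip((70-hsv[:,:,1].astype(float))/30,0,1),XY,t_panel,p)
E
python3 - <<'E'
from jigfit import *
for n in('top','scene'):
    im=np.load(n+'0.npz')['im']; print(n,jig(n,im),panel(n,im,[.584,-.143,1.18]))
d=np.load('top0.npz')['d']; P=cloud('top',d); q=P[(P[:,:,1]>.29)&(P[:,:,1]<.5)&(P[:,:,0]>.34)&(P[:,:,0]<.53)&(P[:,:,2]>.038)&(P[:,:,2]<.05)]; r=cv2.minAreaRect((q[:,:2]*1000).astype(np.float32));print('tray',r)
E
```

```text
top (array([0.5396865 , 0.13181534, 1.37360128]), np.float64(0.3585490701481101)) (array([ 0.58392815, -0.14297685,  1.18193308]), np.float64(0.16009819399223454))
scene (array([0.54074985, 0.13131705, 1.37731739]), np.float64(0.36790785045781005)) (array([ 0.58491476, -0.14276242,  1.18381989]), np.float64(0.2751840037032651))
tray ((432.41680908203125, 384.162841796875), (140.3908233642578, 140.97987365722656), 3.2688422203063965)
```

```bash
cat > go.py <<'E'
import sys,numpy as np
from plant import manip
from scipy.spatial.transform import Rotation as Ro
# go.py x y z jawyaw(rad): pointing down, tool z along (cos,sin); picks half turn closest to current
def calc(x,y,z,yaw):
    s=manip.state(); q=s['tool_rot']; R=Ro.from_quat([q[1],q[2],q[3],q[0]])
    M=R.as_matrix(); best=None
    for f in(0,np.pi):
        a=yaw+f; zt=np.array([np.cos(a),np.sin(a),0]); xt=np.array([0,0,-1.]); yt=np.cross(zt,xt)
        rv=(R.inv()*Ro.from_matrix(np.stack([xt,yt,zt],1))).as_rotvec(degrees=True)
        if best is None or np.linalg.norm(rv)<np.linalg.norm(best): best=rv
    print('shift mm',((np.array([x,y,z])-s['ee_pos'])@M*1000).round(1),'turn deg',best.round(1),'jaw yaw now',round(np.arctan2(M[1,2],M[0,2]),3))
    print('axes in world: x',M[:,0].round(2),'y',M[:,1].round(2),'z',M[:,2].round(2),'pos',s['ee_pos'].round(4),'t',s['time_s'],'F',s['contact_force'].round(1),'q7',s['joint_positions'][6].round(2), 'w',round(s['width'],4))
if __name__=='__main__': calc(*map(float,sys.argv[1:5]))
E
python3 go.py .5265 .108 .15 0
```

```text
shift mm [  81.3 -434.9 -259.1] turn deg [65.6 -0.   0. ] jaw yaw now 1.145
axes in world: x [-0. -0. -1.] y [-0.91  0.41  0.  ] z [ 0.41  0.91 -0.  ] pos [0.2375 0.5236 0.2313] t 0.9 F [-0.5 -0.2  0.2] q7 -0.08 w 0.0853
```

```bash
python3 -m creep '[85,0,-435,-259,65.6,0,0, 85,0,-435,-259,65.6,0,0, 85,0,-435,-259,65.6,0,0, 85,0,-435,-259,65.6,0,0, 85,0,-435,-259,65.6,0,0, 85,0,-435,-259,65.6,0,0, 85,0,-435,-259,65.6,0,0, 85,0,-435,-259,65.6,0,0, 85,0,-435,-259,65.6,0,0, 85,0,-435,-259,65.6,0,0, 85,0,-435,-259,65.6,0,0, 85,0,-435,-259,65.6,0,0]' 30; python3 go.py .5265 .108 .06 0
```

```text
time_s: 1.9
ee_pos: [0.5239, 0.1114, 0.2314]
tool_rot: [0.707, -0.0, 0.707, 0.0]
contact_force: [0.6, 1.2, -0.0]
width: 0.0726
shift mm [171.4  -3.4   2.5] turn deg [ 0.  0. -0.] jaw yaw now 0.0
axes in world: x [ 0.  0. -1.] y [-0.  1.  0.] z [1. 0. 0.] pos [0.5239 0.1114 0.2314] t 1.9 F [ 0.6  1.2 -0. ] q7 -0.09 w 0.0726
```

```bash
python3 -m creep '[75,40,-3.4,2.5,0,0,0, 75,80,-3.4,2.5,0,0,0, 75,120,-3.4,2.5,0,0,0, 75,150,-3.4,2.5,0,0,0, 75,170,-3.4,2.5,0,0,0, 75,190,-3.4,2.5,0,0,0, 75,205,-3.4,2.5,0,0,0, 75,205,-3.4,2.5,0,0,0]'; python3 go.py .5265 .108 .026 0
python3 - <<'E'
from h import *
im,d=manip.get_image('scene'); cv2.imwrite('pics/s1.png',cv2.resize(im[110:230,290:450,::-1],None,fx=4,fy=4,interpolation=cv2.INTER_CUBIC))
E
```

```text
time_s: 2.57
ee_pos: [0.5245, 0.1096, 0.0239]
tool_rot: [0.706, -0.0, 0.708, -0.0]
contact_force: [-0.4, -0.1, -1.2]
width: 0.0642
shift mm [-2.1 -1.6  2. ] turn deg [-0.  -0.2  0. ] jaw yaw now -0.0
axes in world: x [-0. -0. -1.] y [ 0.  1. -0.] z [ 1. -0. -0.] pos [0.5245 0.1096 0.0239] t 2.5667 F [-0.4 -0.1 -1.2] q7 -0.02 w 0.0642
```

View pics/s1.png

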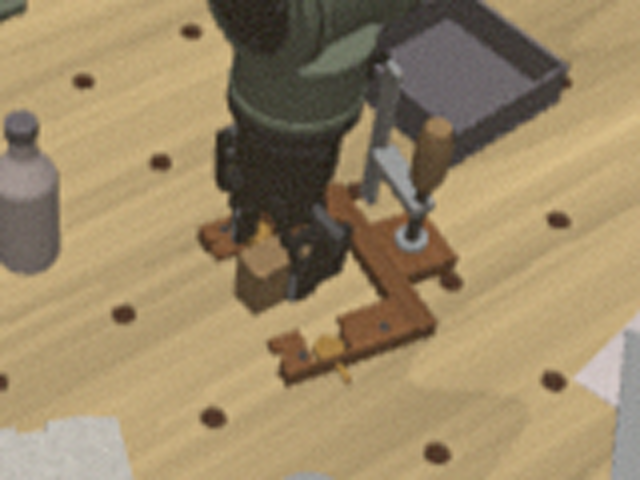

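The open fingers straddle the block (crop ~(270,265)), so I can close now.

```bash
python3 -m creep '[0,-1,0,2,0,0,0, 0,-1,0,2,0,0,0, 0,-1,0,2,0,0,0, 0,-1,0,2,0,0,0, 0,-1,0,2,0,0,0, 0,-1,0,2,0,0,0, 0,-1,0,2,0,0,0]' 30; python3 -m creep '[0,-30,0,0,0,0,0, 0,-70,0,0,0,0,0, 0,-110,0,0,0,0,0, 0,-150,0,0,0,0,0, 0,-190,0,0,0,0,0, 0,-200,0,0,0,0,0]';python3 go.py .4324 .3842 .2 0.057
```

```text
time_s: 3.2
ee_pos: [0.5282, 0.11, 0.0285]
tool_rot: [0.708, 0.0, 0.706, 0.0]
contact_force: [-1.1, -0.1, 9.4]
width: 0.0296
time_s: 3.7
ee_pos: [0.5289, 0.1099, 0.2336]
tool_rot: [0.71, 0.001, 0.704, 0.001]
contact_force: [-0.3, 0.3, 0.1]
width: 0.0297
shift mm [ 33.3 274.2 -96.9] turn deg [-3.3  0.4 -0.1] jaw yaw now -0.0
axes in world: x [ 0.01  0.   -1.  ] y [0. 1. 0.] z [ 1.   -0.    0.01] pos [0.5289 0.1099 0.2336] t 3.7 F [-0.3  0.3  0.1] q7 -0.08 w 0.0297
```

```bash
python3 -m creep '[0,0,40,-14,0,0,0, 0,0,80,-28,0,0,0, 0,0,120,-42,0,0,0, 0,0,160,-56,0,0,0, 0,0,200,-70,0,0,0, 0,0,235,-84,-2,0,0, 0,0,265,-95,-3,0,0, 0,0,274,-97,-3,0,0, 0,0,274,-97,-3,0,0, 0,0,274,-97,-3,0,0]';python3 go.py .4324 .3842 .036 0.057
```

```text
time_s: 4.53
ee_pos: [0.4308, 0.3832, 0.2277]
tool_rot: [0.707, -0.019, 0.707, 0.018]
contact_force: [0.9, -1.5, -0.9]
width: 0.0295
shift mm [191.7   1.    1.6] turn deg [-0.3  0.   0. ] jaw yaw now 0.052
axes in world: x [ 0. -0. -1.] y [-0.05  1.   -0.  ] z [1.   0.05 0.  ] pos [0.4308 0.3832 0.2277] t 4.5333 F [ 0.9 -1.5 -0.9] q7 -0.53 w 0.0295
```

```bash
python3 -m creep '[0,40,0,0,0,0,0, 0,80,0,0,0,0,0, 0,120,0,0,0,0,0, 0,150,0,0,0,0,0, 0,170,0,0,0,0,0, 0,182,0,0,0,0,0, 0,189,0,0,0,0,0, 0,191,0,0,0,0,0, 0,191,0,0,0,0,0]';python3 go.py .4324 .3842 .036 0.057
```

```text
time_s: 5.28
ee_pos: [0.4311, 0.3836, 0.037]
tool_rot: [0.707, -0.018, 0.707, 0.018]
contact_force: [0.5, 0.0, -0.6]
width: 0.0297
shift mm [1.  0.5 1.3] turn deg [-0.3  0.  -0. ] jaw yaw now 0.052
axes in world: x [ 0.  0. -1.] y [-0.05  1.    0.  ] z [1.   0.05 0.  ] pos [0.4311 0.3836 0.037 ] t 5.2833 F [ 0.5  0.  -0.6] q7 -0.46 w 0.0297
```

```bash
python3 -m creep '[0,2,0,0,0,0,0, 0,2,0,0,0,0,0, 55,2,0,0,0,0,0, 55,2,0,0,0,0,0, 55,2,0,0,0,0,0, 55,2,0,0,0,0,0, 55,-30,0,0,0,0,0, 55,-70,0,0,0,0,0, 55,-110,0,0,0,0,0, 55,-150,0,0,0,0,0, 55,-190,0,0,0,0,0, 55,-200,0,0,0,0,0]'
python3 - <<'E'
from h import *
from jigfit import panel
im,d=manip.get_image('scene'); cv2.imwrite('pics/s2.png',cv2.resize(im[60:220,290:490,::-1],None,fx=4,fy=3.7,interpolation=cv2.INTER_CUBIC))
p,R,t=cam('scene')
P=cloud('scene',d); q=P[(abs(P[:,:,0]-.4324)<.06)&(abs(P[:,:,1]-.3842)<.06)]; q=q[(q[:,2]>.048)&(q[:,2]<.08)]; print(len(q),q.mean(0) if len(q) else '',np.median(q[:,2]) if len(q) else '')
E
python3 go.py .645 -.168 .2 1.183
```

```text
time_s: 6.28
ee_pos: [0.4318, 0.3845, 0.2422]
tool_rot: [0.709, -0.017, 0.705, 0.02]
contact_force: [0.2, 0.3, 1.1]
width: 0.047
105 [0.43305269 0.38247599 0.05573536] 0.056226997307572815
shift mm [  39.9 -563.2  183.9] turn deg [-64.8   0.4  -0. ] jaw yaw now 0.052
axes in world: x [ 0.  0. -1.] y [-0.05  1.    0.  ] z [1.   0.05 0.01] pos [0.4317 0.3846 0.2413] t 6.3333 F [0.  0.9 1.3] q7 -0.53 w 0.0471
```

View pics/s2.png

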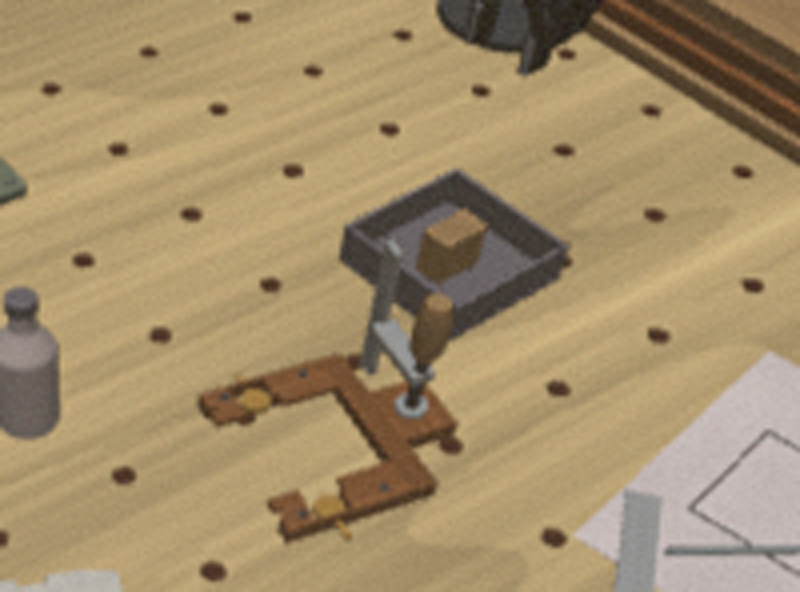

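The block stands in the tray at crop (245,450), top at z=0.056, so it rests on the tray floor. Next is the panel, starting with a lateral push on its right long edge.

```bash
python3 go.py .654 -.171 .22 1.183; python3 -m creep '[50,0,-566,193,-64.8,0,0, 50,0,-566,193,-64.8,0,0, 50,0,-566,193,-64.8,0,0, 50,0,-566,193,-64.8,0,0, 50,0,-566,193,-64.8,0,0, 50,0,-566,193,-64.8,0,0, 50,0,-566,193,-64.8,0,0, 50,0,-566,193,-64.8,0,0, 50,0,-566,193,-64.8,0,0, 50,0,-566,193,-64.8,0,0, 50,0,-566,193,-64.8,0,0, 50,0,-566,193,-64.8,0,0]';  python3 go.py .654 -.171 .05 1.183
```

```text
shift mm [  19.9 -566.6  192.8] turn deg [-64.8   0.4  -0. ] jaw yaw now 0.052
axes in world: x [ 0.  0. -1.] y [-0.05  1.    0.  ] z [1.   0.05 0.01] pos [0.4317 0.3846 0.2413] t 6.3333 F [0.  0.9 1.3] q7 -0.53 w 0.0471
time_s: 7.33
ee_pos: [0.6167, -0.0826, 0.2361]
tool_rot: [0.587, -0.394, 0.587, 0.394]
contact_force: [1.5, 1.0, 0.6]
width: 0.0426
shift mm [186.1 -68.  -67.7] turn deg [ 0.  0. -0.] jaw yaw now 1.183
axes in world: x [-0.  0. -1.] y [-0.93  0.38  0.  ] z [0.38 0.93 0.  ] pos [ 0.6167 -0.0826  0.2361] t 7.3333 F [1.5 1.  0.6] q7 1.18 w 0.0426
```

```bash
python3 -m creep '[50,0,-30,-30,0,0,0, 50,0,-60,-60,0,0,0, 50,20,-68,-68,0,0,0, 50,60,-68,-68,0,0,0, 50,100,-68,-68,0,0,0, 50,140,-68,-68,0,0,0, 50,170,-68,-68,0,0,0, 50,186,-68,-68,0,0,0, 50,186,-68,-68,0,0,0]';  python3 go.py .654 -.171 .004 1.183
python3 - <<'E'
from h import *
im,d=manip.get_image('scene'); cv2.imwrite('pics/s3.png',cv2.resize(im[160:310,220:420,::-1],None,fx=4,fy=4,interpolation=cv2.INTER_CUBIC))
E
```

```text
time_s: 8.08
ee_pos: [0.6517, -0.1685, 0.0462]
tool_rot: [0.585, -0.393, 0.588, 0.396]
contact_force: [0.1, 0.4, -0.4]
width: 0.043
shift mm [42.2 -3.3 -1.4] turn deg [ 0.  -0.1 -0.3] jaw yaw now 1.184
axes in world: x [-0.01  0.   -1.  ] y [-0.93  0.38  0.01] z [ 0.38  0.93 -0.  ] pos [ 0.6517 -0.1685  0.0462] t 8.0833 F [ 0.1  0.4 -0.4] q7 1.28 w 0.043
```

View pics/s3.png

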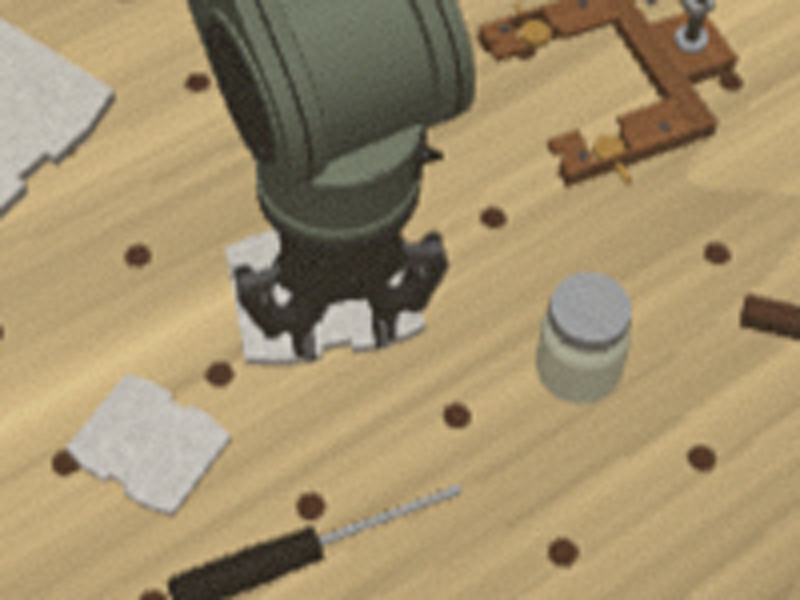

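```bash
python3 -m creep '[50,15,-4,-1,0,0,0, 50,30,-4,-1,0,0,0, 50,38,-4,-1,0,0,0, 50,41,-4,-1,0,0,0, 50,41,-4,-1,0,0,0, 50,41,-4,-1,0,0,0]';  python3 -m creep '[50,1,0,0,0,0,0, 50,1,0,0,0,0,0]'; python3 -m creep '[50,1,0,0,0,0,0, 50,1,0,0,0,0,0]'; python3 -m creep '[50,1,0,0,0,0,0, 50,1,0,0,0,0,0]'
```

```text
time_s: 8.63
ee_pos: [0.6573, -0.1714, 0.0099]
tool_rot: [0.587, -0.395, 0.587, 0.394]
contact_force: [0.4, -0.6, 0.7]
width: 0.0426
time_s: 8.8
ee_pos: [0.6573, -0.1715, 0.0088]
tool_rot: [0.587, -0.395, 0.587, 0.394]
contact_force: [0.1, 0.2, -0.5]
width: 0.0421
time_s: 8.97
ee_pos: [0.6571, -0.1714, 0.0074]
tool_rot: [0.587, -0.394, 0.587, 0.394]
contact_force: [0.3, 0.9, 1.3]
width: 0.0427
time_s: 9.13
ee_pos: [0.657, -0.1714, 0.0062]
tool_rot: [0.587, -0.394, 0.587, 0.394]
contact_force: [-0.1, -0.5, 0.0]
width: 0.0426
```

```bash
python3 -m creep '[50,1,0,0,0,0,0, 50,2,0,0,0,0,0, 50,2,0,0,0,0,0]'; python3 -m creep '[50,1,0,0,0,0,0, 50,2,0,0,0,0,0, 50,2,0,0,0,0,0]'; python3 -m creep '[50,1,0,0,0,0,0, 50,1,0,0,0,0,0]'
```

```text
time_s: 9.38
ee_pos: [0.657, -0.1714, 0.0041]
tool_rot: [0.587, -0.394, 0.587, 0.394]
contact_force: [-0.3, -0.1, 0.7]
width: 0.0428
time_s: 9.63
ee_pos: [0.657, -0.1714, 0.0021]
tool_rot: [0.587, -0.394, 0.587, 0.394]
contact_force: [0.3, 0.7, 0.9]
width: 0.0427
time_s: 9.8
ee_pos: [0.657, -0.1714, 0.0011]
tool_rot: [0.587, -0.394, 0.587, 0.394]
contact_force: [-0.2, -0.3, 0.6]
width: 0.0429
```

```bash
python3 -m creep '[50,1,0,0,0,0,0, 50,1,0,0,0,0,0]'; python3 -m creep '[50,1,0,0,0,0,0, 50,1,0,0,0,0,0]'
python3 - <<'E'
import numpy as np
# targets: panel center -> on jig axis at jig x=-.255 ; jig
J=np.array([.5402,.1316]);a=1.3755;ex=np.array([np.cos(a),np.sin(a)]);ey=np.array([-ex[1],ex[0]])
p=np.array([.5844,-.1429]);b=1.183;px=np.array([np.cos(b),np.sin(b)]);py=np.array([-px[1],px[0]])
print((p-J)@ex,(p-J)@ey)
# tool at panel -y side, offset 66 mm; final aligned with jig, panel moved along py
T=p+py*.095; print('end panel in jig',(T-J)@ex,(T-J)@ey)
E
```

```text
time_s: 9.97
ee_pos: [0.657, -0.1714, 0.0002]
tool_rot: [0.587, -0.394, 0.587, 0.394]
contact_force: [-0.1, 0.1, -0.3]
width: 0.0427
time_s: 10.13
ee_pos: [0.657, -0.1714, -0.0009]
tool_rot: [0.587, -0.394, 0.587, 0.394]
contact_force: [-0.3, -0.0, 0.6]
width: 0.0424
-0.2607044822851926 -0.09662847880624884
end panel in jig -0.2425297175669837 -0.003383221943297627
```

```bash
python3 -m creep '[50,0,5,0,0,0,0, 50,0,10,0,0,0,0, 50,0,15,1,0,0,0, 50,0,22,1,-1,0,0, 50,0,30,2,-2,0,0, 50,0,38,3,-3,0,0, 50,0,46,3,-4,0,0, 50,0,54,4,-5,0,0, 50,0,60,5,-5.5,0,0, 50,0,63,5,-6,0,0, 50,0,63,5,-6,0,0]'
python3 - <<'E'
from jigfit import *
im,d=manip.get_image('scene'); cv2.imwrite('pics/s4.png',cv2.resize(im[160:310,220:420,::-1],None,fx=4,fy=4,interpolation=cv2.INTER_CUBIC))
E
```

```text
time_s: 11.05
ee_pos: [0.6003, -0.1427, -0.0005]
tool_rot: [0.565, -0.425, 0.565, 0.425]
contact_force: [0.3, -0.7, -1.0]
width: 0.0427
```

View pics/s4.png

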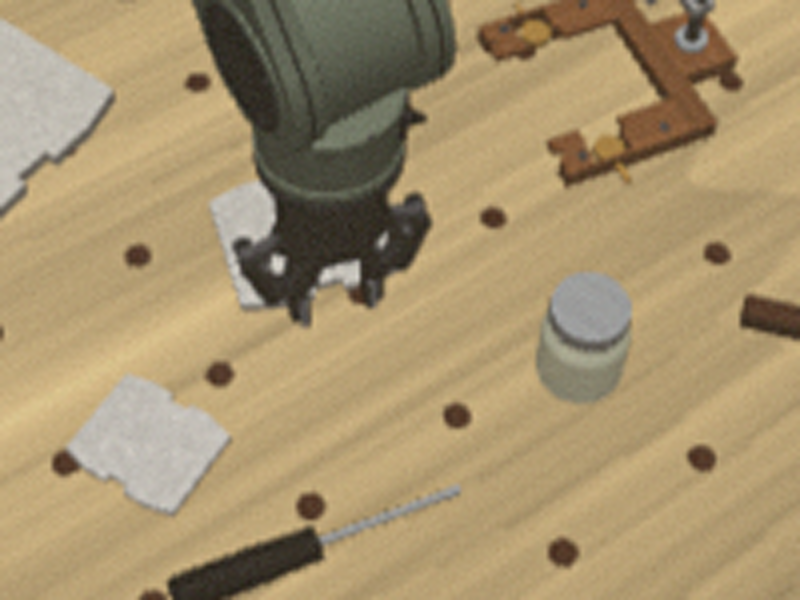

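```bash
python3 -m creep '[50,0,6,1,-.5,0,0, 50,0,13,2,-1,0,0, 50,0,20,3,-2,0,0, 50,0,27,4,-3,0,0, 50,0,34,5,-4,0,0, 50,0,41,7,-4.5,0,0, 50,0,45,8,-5,0,0, 50,0,47,8,-5,0,0, 50,0,47,8,-5,0,0]'
python3 -m creep '[50,0,-10,0,0,0,0, 50,0,-15,0,0,0,0, 50,-20,-15,0,0,0,0, 50,-60,-15,0,0,0,0, 50,-100,-20,0,0,0,0, 50,-140,-40,0,0,0,0, 50,-160,-70,0,0,0,0, 50,-160,-110,0,0,0,0, 50,-160,-130,0,0,0,0, 50,-160,-130,0,0,0,0]'
python3 - <<'E'
from jigfit import *
J=np.array([.5402,.1316]);a=1.3755;ex=np.array([np.cos(a),np.sin(a)]);ey=np.array([-ex[1],ex[0]])
for n in('top','scene'):
    im,d=manip.get_image(n); np.savez(n+'1.npz',im=im,d=d)
    p,c=panel(n,im,[.49,-.11,1.37]); print(n,p,c,(p[:2]-J)@ex,(p[:2]-J)@ey,p[2]-a)
    cv2.imwrite(f'pics/{n}5.png',im[:,:,::-1])
E
python3 go.py .4746 -.2 .2 2.946
```

```text
time_s: 11.93
ee_pos: [0.727, -0.1799, 0.1593]
tool_rot: [0.566, -0.425, 0.565, 0.424]
contact_force: [-0.2, -0.0, -0.7]
width: 0.0427
top [ 0.51961399 -0.15202737  1.36011428] 14.920980728310365 -0.282230535817124 -0.034845272012458565 -0.015385724314013194
scene [ 0.52896062 -0.11477646  1.56200268] 11.363884230776428 -0.24387398282306075 -0.03678541038643384 0.1865026789246944
shift mm [-41.9 236.  -90. ] turn deg [85. -0. -0.] jaw yaw now 1.288
axes in world: x [-0.  0. -1.] y [-0.96  0.28  0.  ] z [0.28 0.96 0.  ] pos [ 0.7263 -0.1795  0.1579] t 12.0333 F [-0.7  0.2 -1.3] q7 1.42 w 0.0427invalid input: not JSON, or not a number
```

View pics/top5.png

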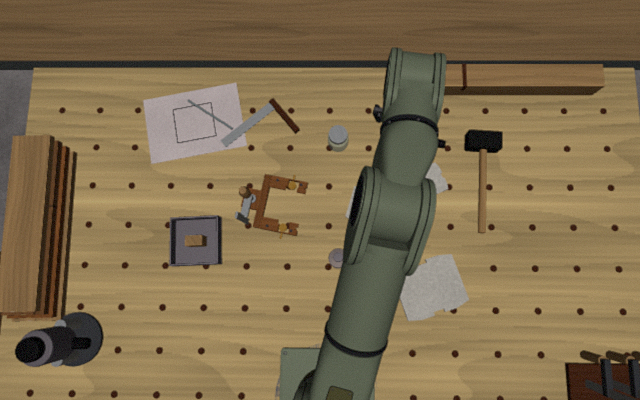

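The push call was refused because I wrote "-.5", which isn't valid JSON, so only the retreat ran. The top view is also blocked by the arm. Checking the scene view next.

View pics/scene5.png

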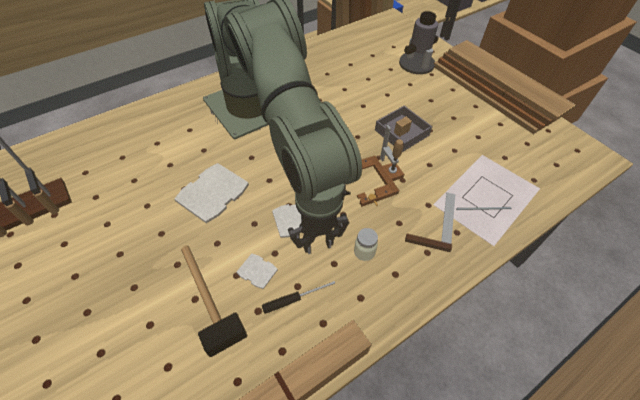

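```bash
python3 -m creep '[50,-20,20,-38,0,0,0, 50,-30,30,-76,0,0,0, 50,-30,40,-114,0,0,0, 50,-30,50,-152,0,0,0, 50,-30,60,-190,0,0,0, 50,-30,66,-228,0,0,0, 50,-30,66,-228,0,0,0]'
python3 - <<'E'
from jigfit import *
J=np.array([.5402,.1316]);a=1.3755;ex=np.array([np.cos(a),np.sin(a)]);ey=np.array([-ex[1],ex[0]])
for n in('top','scene'):
    im,d=manip.get_image(n); np.savez(n+'1.npz',im=im,d=d)
    p,c=panel(n,im,[.535,-.12,1.28]); print(n,p,c,(p[:2]-J)@ex,(p[:2]-J)@ey,p[2]-a)
    cv2.imwrite(f'pics/{n}6.png',im[:,:,::-1])
E
python3 go.py .4746 -.2 .2 1.36
```

```text
time_s: 12.62
ee_pos: [0.5934, -0.3878, 0.1896]
tool_rot: [0.566, -0.423, 0.569, 0.421]
contact_force: [0.2, -0.6, 0.3]
width: 0.0428
top [ 0.53633052 -0.1253846   1.28769235] 0.17080226834816137 -0.25285027794847936 -0.046073800033414054 -0.08780764587594381
scene [ 0.53734641 -0.12521922  1.28880584] 0.3124479229186069 -0.2524908989111209 -0.04703828043090649 -0.08669416402076746
shift mm [-10.6 168.7 139.1] turn deg [-4.3 -0.  -0. ] jaw yaw now 1.286
axes in world: x [-0. -0. -1.] y [-0.96  0.28  0.  ] z [ 0.28  0.96 -0.  ] pos [ 0.5974 -0.3809  0.1894] t 12.7167 F [ 0.   1.1 -0.3] q7 1.71 w 0.0425
```

View pics/top6.png

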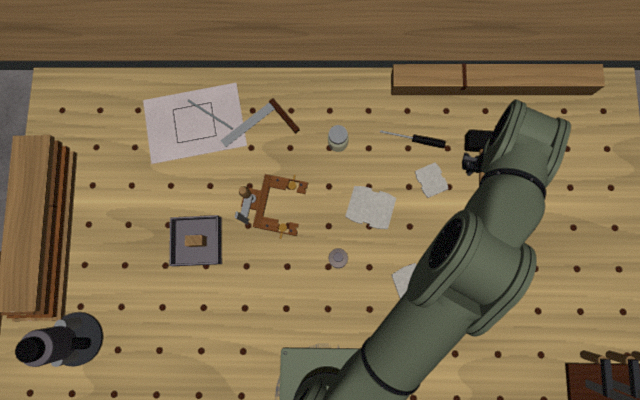

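```bash
python3 -m creep '[50,0,10,40,0,0,0, 50,0,20,80,0,0,0, 50,0,30,120,0,0,0, 50,0,40,160,0,0,0, 50,30,50,200,0,0,0, 50,60,54,228,0,0,0, 50,100,54,228,0,0,0, 50,130,54,228,0,0,0, 50,160,54,228,0,0,0, 50,170,54,228,0,0,0, 50,170,54,228,0,0,0, 50,170,54,228,0,0,0]'
python3 go.py .6088 -.1462 -.0005 1.288
```

```text
time_s: 13.72
ee_pos: [0.6108, -0.1453, 0.0205]
tool_rot: [0.566, -0.425, 0.565, 0.424]
contact_force: [0.2, -0.2, 1.0]
width: 0.0428
shift mm [21.   1.7 -1.4] turn deg [0.  0.  0.1] jaw yaw now 1.288
axes in world: x [ 0.  0. -1.] y [-0.96  0.28 -0.  ] z [0.28 0.96 0.  ] pos [ 0.6108 -0.1453  0.0205] t 13.7167 F [ 0.2 -0.2  1. ] q7 1.31 w 0.0428
```

```bash
python3 -m creep '[50,10,0,0,0,0,0, 50,18,0,0,0,0,0, 50,21,0,0,0,0,0, 50,21,0,0,0,0,0]'; python3 -m creep '[50,0,5,0,0,0,0, 50,0,10,1,0,0,0, 50,0,15,1,0,0,0, 50,0,22,2,-1,0,0, 50,0,30,2,-2,0,0, 50,0,38,3,-3,0,0, 50,0,46,4,-4,0,0, 50,0,52,4,-5,0,0, 50,0,56,4,-5,0,0, 50,0,58,4,-5,0,0, 50,0,58,4,-5,0,0]'; python3 -m creep '[50,0,-10,0,0,0,0, 50,0,-15,0,0,0,0, 50,-20,-15,0,0,0,0, 50,-60,-15,0,0,0,0, 50,-100,-20,0,0,0,0, 50,-140,-30,-10,0,0,0, 50,-180,-30,-50,0,0,0, 50,-180,-30,-90,0,0,0, 50,-180,-20,-130,0,0,0, 50,-180,0,-160,0,0,0, 50,-180,30,-160,0,0,0, 50,-180,30,-160,0,0,0]'
python3 go.py .4746 -.2 .2 2.946
```

```text
time_s: 14.05
ee_pos: [0.6103, -0.1458, -0.0015]
tool_rot: [0.566, -0.425, 0.565, 0.424]
contact_force: [-0.7, -0.6, 0.5]
width: 0.0425
time_s: 14.97
ee_pos: [0.5555, -0.1258, -0.0016]
tool_rot: [0.546, -0.449, 0.547, 0.449]
contact_force: [0.6, -0.8, 0.0]
width: 0.0424
time_s: 15.97
ee_pos: [0.489, -0.2789, 0.1779]
tool_rot: [0.546, -0.446, 0.549, 0.449]
contact_force: [1.2, 0.5, 1.0]
width: 0.0426
shift mm [-22.   29.9  74.4] turn deg [89.7 -0.3 -0.2] jaw yaw now 1.37
axes in world: x [-0.01  0.   -1.  ] y [-0.98  0.2   0.01] z [ 0.2   0.98 -0.  ] pos [ 0.489  -0.2789  0.1779] t 15.9667 F [1.2 0.5 1. ] q7 1.63 w 0.0426
```

```bash
python3 -m creep '[80,0,0,-10,7,0,0, 80,0,0,-20,14,0,0, 80,0,0,-30,21,0,0, 80,0,0,-40,28,0,0, 80,0,0,-40,35,0,0, 80,0,0,-40,42,0,0, 80,0,0,-40,49,0,0, 80,0,0,-40,56,0,0, 80,0,0,-40,63,0,0, 80,0,0,-40,70,0,0, 80,0,0,-40,77,0,0, 80,0,0,-40,84,0,0]'
python3 -m creep '[80,0,0,0,5.7,0,0, 80,0,0,0,5.7,0,0]'
python3 - <<'E'
from jigfit import *
J=np.array([.5402,.1316]);a=1.3755;ex=np.array([np.cos(a),np.sin(a)]);ey=np.array([-ex[1],ex[0]])
for n in('top','scene'):
    im,d=manip.get_image(n); np.savez(n+'1.npz',im=im,d=d)
    p,c=panel(n,im,[.492,-.112,1.37]); print(n,p,c,(p[:2]-J)@ex,(p[:2]-J)@ey,p[2]-a)
    cv2.imwrite(f'pics/{n}7.png',im[:,:,::-1])
E
python3 go.py .4748 -.199 .05 2.946
```

```text
time_s: 16.97
ee_pos: [0.4876, -0.3161, 0.1783]
tool_rot: [0.706, 0.034, 0.706, -0.034]
contact_force: [0.2, 0.9, 0.2]
width: 0.0683
time_s: 17.13
ee_pos: [0.4876, -0.316, 0.1782]
tool_rot: [0.704, 0.069, 0.704, -0.069]
contact_force: [-0.4, -0.2, 0.2]
width: 0.0683
top [ 0.49048088 -0.11488402  1.3738781 ] 3.9901513481958735 -0.251446762380411 0.0009419647505062483 -0.0016218980984856746
scene [ 0.49134611 -0.11453253  1.37375454] 1.313799732519114 -0.25093405359194637 0.00016139098310886469 -0.0017454633290316934
shift mm [128.2 112.7 -34.1] turn deg [ 0.5 -0.   0. ] jaw yaw now -0.186
axes in world: x [-0. -0. -1.] y [ 0.19  0.98 -0.  ] z [ 0.98 -0.19 -0.  ] pos [ 0.4875 -0.316   0.1782] t 17.2333 F [ 1.1  0.5 -0.6] q7 0.53 w 0.0682
```

View pics/top7.png

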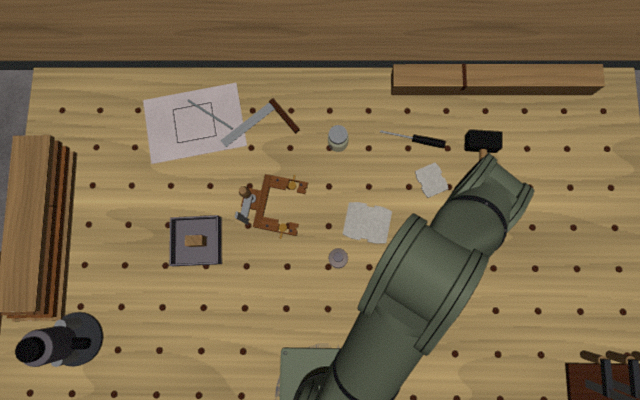

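View pics/scene7.png

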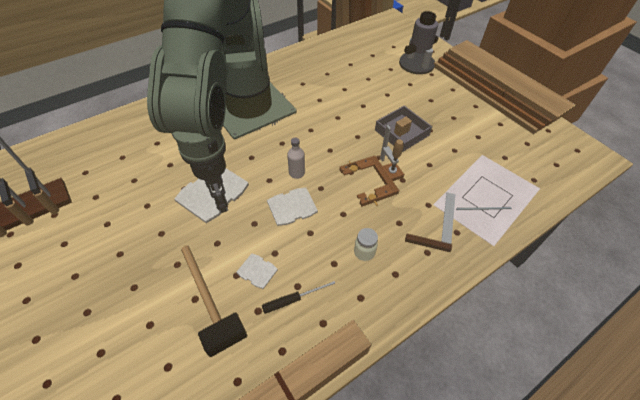

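```bash
python3 -m creep '[80,0,38,-12,0,0,0, 80,0,75,-24,0,0,0, 80,10,105,-32,0,0,0, 80,40,112,-34,0.5,0,0, 80,80,112,-34,0.5,0,0, 80,115,112,-34,0.5,0,0, 80,145,112,-34,0.5,0,0, 80,163,112,-34,0.5,0,0, 80,171,112,-34,0.5,0,0, 80,174,112,-34,0.5,0,0, 80,174,112,-34,0.5,0,0, 80,174,112,-34,0.5,0,0]'
python3 -m creep '[80,2,0,0,0,0,0, 80,4,0,0,0,0,0, 80,4,0,0,0,0,0]'
python3 -m creep '[80,1,0,0,0,0,0, 80,2,0,0,0,0,0, 80,2,0,0,0,0,0]'
python3 - <<'E'
from h import *
im,d=manip.get_image('scene'); cv2.imwrite('pics/s8.png',cv2.resize(im[150:270,190:350,::-1],None,fx=5,fy=5,interpolation=cv2.INTER_CUBIC))
E
python3 go.py .4748 -.199 -.004 2.946
```

```text
time_s: 18.23
ee_pos: [0.4757, -0.1999, 0.0054]
tool_rot: [0.704, 0.07, 0.703, -0.07]
contact_force: [-0.2, 0.4, -0.7]
width: 0.0681
time_s: 18.48
ee_pos: [0.4754, -0.1997, 0.0006]
tool_rot: [0.704, 0.07, 0.703, -0.07]
contact_force: [-0.5, -0.3, -0.2]
width: 0.0686
time_s: 18.73
ee_pos: [0.4752, -0.1997, -0.0018]
tool_rot: [0.704, 0.07, 0.704, -0.07]
contact_force: [-0.7, 0.0, -0.3]
width: 0.0685
shift mm [ 2.3  0.6 -0.5] turn deg [-0.2 -0.   0. ] jaw yaw now -0.199
axes in world: x [-0. -0. -1.] y [ 0.2   0.98 -0.  ] z [ 0.98 -0.2  -0.  ] pos [ 0.4752 -0.1997 -0.0017] t 18.7833 F [ 0.1 -0.3  0.1] q7 0.46 w 0.0685
```

View pics/s8.png

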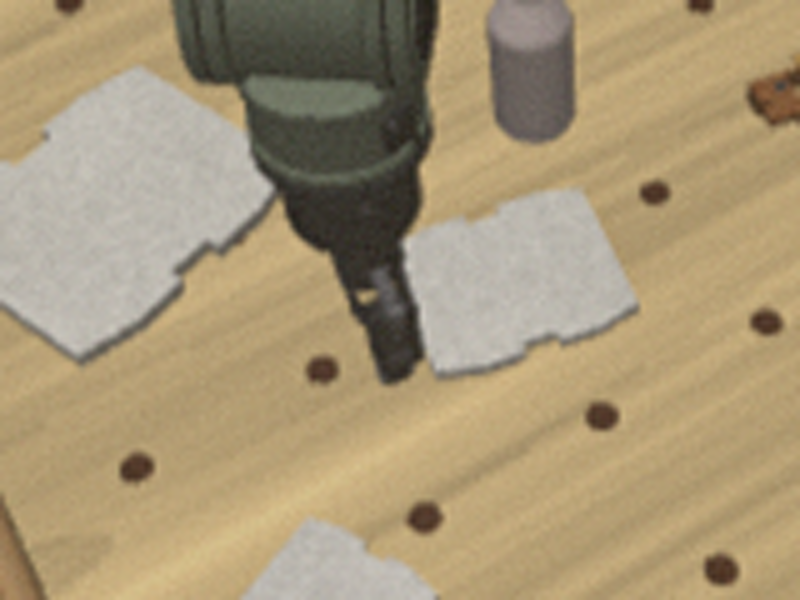

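```bash
python3 -m creep '[80,2,0,0,-0.2,0,0, 80,2,4,0,-0.2,0,0, 80,2,8,0,-0.2,0,0, 80,2,12,0,-0.2,0,0, 80,2,22,0,-0.2,0,0, 80,2,34,0,-0.2,0,0, 80,2,48,0,-0.2,0,0, 80,2,62,0,-0.2,0,0, 80,2,76,0,-0.2,0,0, 80,2,88,0,-0.2,0,0, 80,2,96,0,-0.2,0,0, 80,2,100,0,-0.2,0,0]'
python3 - <<'E'
from jigfit import *
J=np.array([.5402,.1316]);a=1.3755;ex=np.array([np.cos(a),np.sin(a)]);ey=np.array([-ex[1],ex[0]])
for n in('top','scene'):
    im,d=manip.get_image(n)
    p,c=panel(n,im,[.508,-.022,1.37]); print(n,p,c,(p[:2]-J)@ex,(p[:2]-J)@ey,p[2]-a)
    cv2.imwrite(f'pics/{n}9.png',im[:,:,::-1])
    if n=='scene':cv2.imwrite('pics/s9.png',cv2.resize(im[120:260,240:420,::-1],None,fx=4.2,fy=4.2,interpolation=cv2.INTER_CUBIC))
E
python3 go.py .5235 .0472 -.004 2.946; python3 -c "
from plant import manip;import numpy as np
s=manip.state();D=s['ee_pos'][:2]-[.5402,.1316];a=1.3755;print(D@[np.cos(a),np.sin(a)],D@[-np.sin(a),np.cos(a)])"
```

```text
time_s: 19.78
ee_pos: [0.4952, -0.1, -0.0037]
tool_rot: [0.704, 0.069, 0.704, -0.068]
contact_force: [0.2, -0.3, 0.2]
width: 0.0682
top [ 0.54005186 -0.04673497  1.21289331] 18.78391373010409 -0.1749736067767371 -0.034461870850903485 -0.1626066871039631
scene [ 0.51027977 -0.02420952  1.39345711] 1.4951219794649115 -0.15865385348317462 -0.0008845084826681296 0.01795711369828279
shift mm [  0.3 150.9  -0.8] turn deg [ 0.1 -0.  -0. ] jaw yaw now -0.195
axes in world: x [-0.  0. -1.] y [0.19 0.98 0.  ] z [ 0.98 -0.19 -0.  ] pos [ 0.4951 -0.101  -0.0037] t 19.8833 F [ 0.3 -1.3  0.2] q7 0.34 w 0.0683
-0.23696901513019253 -0.0008952230444569156
```

View pics/s9.png

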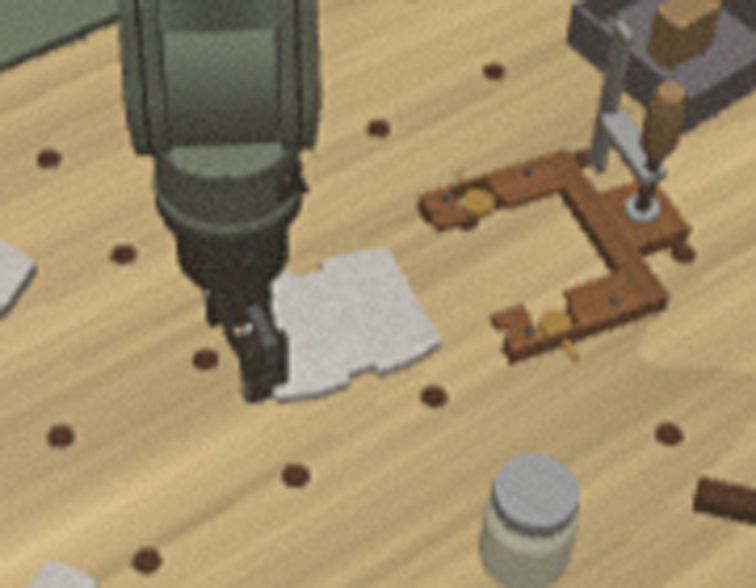

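```bash
python3 -m creep '[80,0,6,0,0,0,0, 80,0,16,0,0,0,0, 80,0,28,-1,0,0,0, 80,0,40,-1,0,0,0, 80,0,50,-1,0,0,0, 80,0,60,-1,0,0,0, 80,0,68,-1,0,0,0, 80,0,76,-1,0,0,0, 80,0,82,-1,0,0,0, 80,0,86,-1,0,0,0, 80,0,88,-1,0,0,0, 80,0,88,-1,0,0,0]'
python3 - <<'E'
from jigfit import *
J=np.array([.5402,.1316]);a=1.3755;ex=np.array([np.cos(a),np.sin(a)]);ey=np.array([-ex[1],ex[0]])
im,d=manip.get_image('scene')
cv2.imwrite('pics/s10.png',cv2.resize(im[120:250,270:430,::-1],None,fx=4.6,fy=4.6,interpolation=cv2.INTER_CUBIC))
s=manip.state();D=s['ee_pos'][:2]-J;print(D@ex,D@ey,s['contact_force'])
E
```

```text
time_s: 20.88
ee_pos: [0.5111, -0.0149, -0.0037]
tool_rot: [0.704, 0.069, 0.704, -0.069]
contact_force: [-0.4, -1.2, -0.5]
width: 0.0679
-0.14967751915655336 0.00010383314585876771 [-0.55036671 -0.2020687   0.06507474]
```

View pics/s10.png

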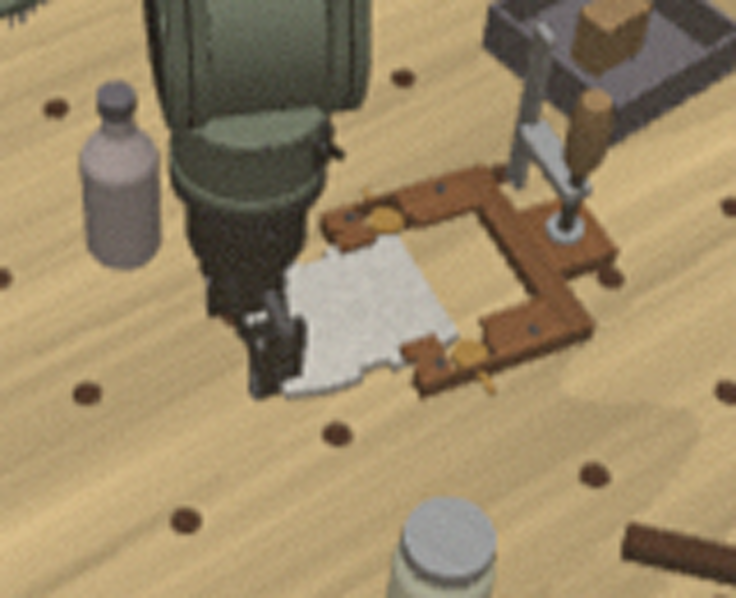

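The panel's leading edge has slid under both lips (crop ~(345,420) and (240,375)). I'll keep pushing, slower now.

```bash
python3 -m creep '[80,0,4,0,0,0,0, 80,0,8,0,0,0,0, 80,0,12,0,0,0,0, 80,0,16,0,0,0,0, 80,0,20,0,0,0,0, 80,0,24,0,0,0,0, 80,0,28,0,0,0,0, 80,0,32,0,0,0,0]'; python3 -m creep '[80,0,4,0,0,0,0, 80,0,8,0,0,0,0, 80,0,12,0,0,0,0, 80,0,16,0,0,0,0, 80,0,20,0,0,0,0, 80,0,23,0,0,0,0, 80,0,24,0,0,0,0, 80,0,24,0,0,0,0]'
cat > ck.py <<'E'
import sys
from jigfit import *
J=np.array([.5402,.1316]);a=1.3755;ex=np.array([np.cos(a),np.sin(a)]);ey=np.array([-ex[1],ex[0]])
im,d=manip.get_image('scene')
cv2.imwrite('pics/%s.png'%sys.argv[1],cv2.resize(im[130:230,310:430,::-1],None,fx=6,fy=6,interpolation=cv2.INTER_CUBIC))
s=manip.state();D=s['ee_pos'][:2]-J;print(D@ex,D@ey,s['contact_force'])
E
python3 ck.py s11
```

```text
time_s: 21.6
ee_pos: [0.5173, 0.0162, -0.0037]
tool_rot: [0.704, 0.069, 0.704, -0.069]
contact_force: [0.8, -4.7, 0.8]
width: 0.0686
time_s: 22.27
ee_pos: [0.5219, 0.0405, -0.0037]
tool_rot: [0.704, 0.069, 0.704, -0.069]
contact_force: [-1.8, -0.3, -0.6]
width: 0.0688
-0.09317534910081421 0.00031984921177623206 [ 0.31771185  0.14968584 -0.41564869]
```

View pics/s11.png

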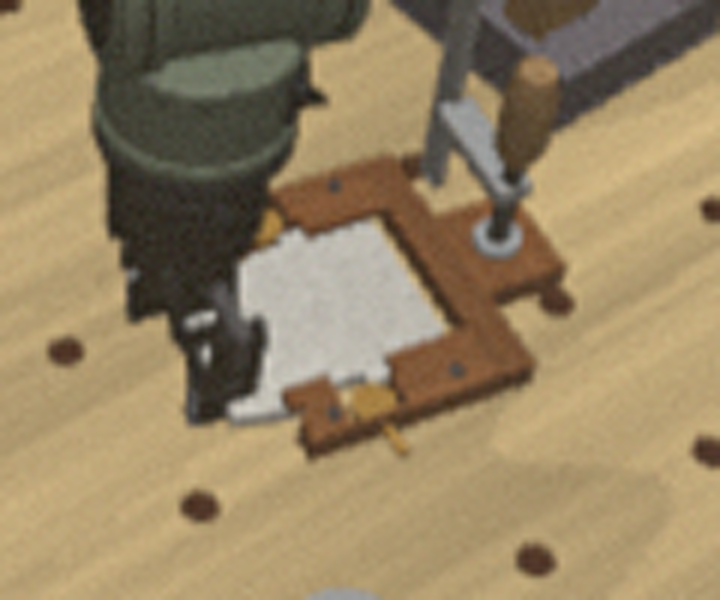

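```bash
python3 -m creep '[80,0,1,0,0,0,0, 80,0,2,0,0,0,0, 80,0,3,0,0,0,0, 80,0,3,0,0,0,0]'; python3 -m creep '[80,0,1,0,0,0,0, 80,0,2,0,0,0,0, 80,0,2,0,0,0,0]'; python3 -m creep '[80,0,1,0,0,0,0, 80,0,1,0,0,0,0]';python3 ck.py s12
```

```text
time_s: 22.65
ee_pos: [0.5225, 0.043, -0.0037]
tool_rot: [0.704, 0.069, 0.704, -0.069]
contact_force: [0.0, -0.1, -0.4]
width: 0.0683
time_s: 22.9
ee_pos: [0.5229, 0.0449, -0.0037]
tool_rot: [0.704, 0.069, 0.704, -0.069]
contact_force: [0.2, 0.9, -0.0]
width: 0.0684
time_s: 23.07
ee_pos: [0.5231, 0.0458, -0.0037]
tool_rot: [0.704, 0.069, 0.704, -0.069]
contact_force: [0.1, 0.3, 0.2]
width: 0.0686
-0.08748828480488532 0.00012147597343442488 [0.19302976 0.53548452 0.00058264]
```

View pics/s12.png

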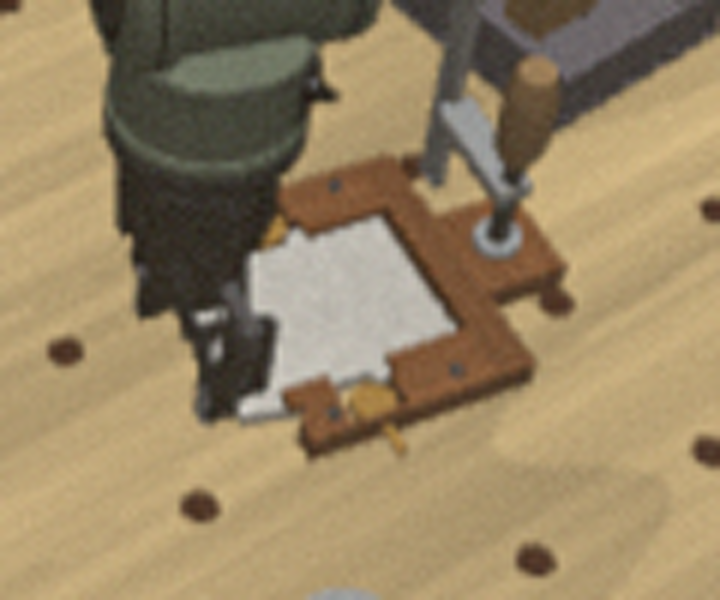

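```bash
python3 -m creep '[80,0,1,0,0,0,0, 80,0,1,0,0,0,0]'; python3 -m creep '[80,0,1,0,0,0,0, 80,0,1,0,0,0,0]'
```

```text
time_s: 23.28
ee_pos: [0.5233, 0.0468, -0.0037]
tool_rot: [0.704, 0.069, 0.704, -0.069]
contact_force: [0.0, 0.1, 0.5]
width: 0.0681
time_s: 23.45
ee_pos: [0.5235, 0.0478, -0.0037]
tool_rot: [0.704, 0.069, 0.704, -0.069]
contact_force: [0.4, -0.3, -0.1]
width: 0.0687
```

```bash
python3 -m creep '[80,0,1,0,0,0,0, 80,0,1,0,0,0,0]';python3 ck.py s13
```

```text
time_s: 23.62
ee_pos: [0.5237, 0.0484, -0.0037]
tool_rot: [0.704, 0.069, 0.704, -0.069]
contact_force: [0.2, -2.6, 0.7]
width: 0.0685
-0.08478213672907688 4.634679132868892e-05 [-0.73002733 -1.61425732 -0.24374966]
```

```bash
python3 -m creep '[80,0,1,0,0,0,0, 80,0,1,0,0,0,0]'; python3 -m creep '[80,0,1,0,0,0,0, 80,0,1,0,0,0,0]'; python3 -m creep '[80,0,1,0,0,0,0, 80,0,1,0,0,0,0]';python3 ck.py s14
```

```text
time_s: 23.83
ee_pos: [0.5238, 0.0485, -0.0037]
tool_rot: [0.704, 0.069, 0.704, -0.07]
contact_force: [-1.8, -7.8, 0.4]
width: 0.0681
time_s: 24.0
ee_pos: [0.5238, 0.0487, -0.0037]
tool_rot: [0.704, 0.069, 0.704, -0.07]
contact_force: [-2.2, -13.4, 2.6]
width: 0.0685
time_s: 24.17
ee_pos: [0.5238, 0.0488, -0.0037]
tool_rot: [0.704, 0.068, 0.704, -0.071]
contact_force: [-3.5, -18.1, 2.0]
width: 0.0683
-0.08442404828114683 2.935601385135609e-05 [ -3.62402706 -18.44297028   2.1812983 ]
```

View pics/s14.png

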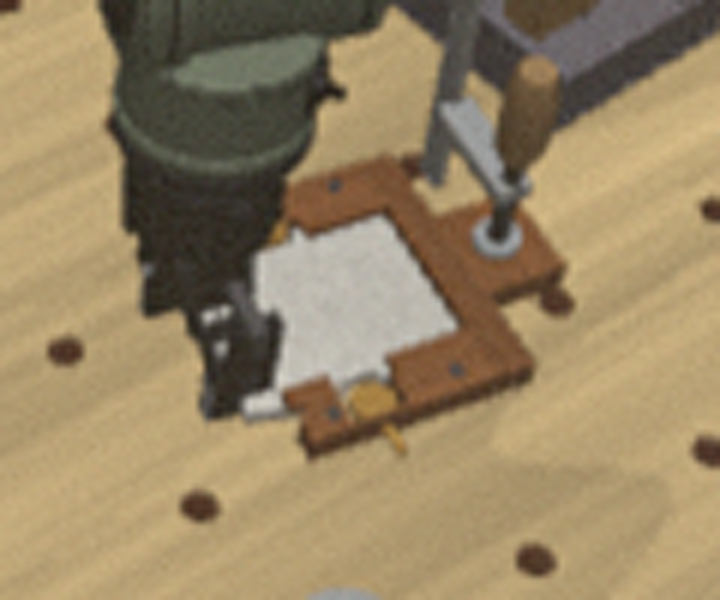

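The panel is hard against the stop at 18 N, with no gap showing in the crop. I'll back off, rise and verify.

```bash
python3 -m creep '[80,0,-5,0,0,0,0, 80,0,-20,0,0,0,0, 80,0,-40,0,0,0,0, 80,-30,-50,0,0,0,0, 80,-70,-60,0,0,0,0, 80,-110,-90,0,0,0,0, 80,-150,-125,0,0,0,0, 80,-180,-160,0,0,0,0, 80,-190,-195,0,0,0,0, 80,-190,-230,0,0,0,0, 80,-190,-250,0,0,0,0, 80,-190,-250,0,0,0,0]'
python3 - <<'E'
from jigfit import *
J=np.array([.5402,.1316]);a=1.3755;ex=np.array([np.cos(a),np.sin(a)]);ey=np.array([-ex[1],ex[0]])
for n in('top','scene'):
    im,d=manip.get_image(n); cv2.imwrite(f'pics/{n}15.png',im[:,:,::-1])
    o,XY=ortho(n,im,.009,.44,.66,.04,.28,2500,cv2.INTER_CUBIC); cv2.imwrite(f'pics/o15{n}.png',o[:,:,::-1])
    for k in['bottle','jar','mallet','screwdriver','offcut_centre']:
        for r in manip.search_frame(k,n)[:1]: v,u=r['pixel']; print(n,k,round(r['confidence'],2),[int(v),int(u)],unproj(n,u,v,d[int(v),int(u)]).round(3))
s=manip.state();print(s['ee_pos'],s['time_s'])
E
```

```text
time_s: 25.22
ee_pos: [0.4742, -0.1996, 0.1873]
tool_rot: [0.704, 0.07, 0.703, -0.072]
contact_force: [0.4, -1.1, 0.5]
width: 0.0683
top jar 0.72 [139, 341] [ 0.718 -0.037  0.086]
top mallet 0.87 [150, 480] [ 0.702 -0.449  0.034]
top screwdriver 0.83 [140, 423] [ 0.736 -0.283  0.028]
top offcut_centre 0.83 [241, 194] [0.427 0.378 0.055]
scene bottle 0.93 [156, 299] [ 0.405 -0.03   0.101]
scene jar 0.57 [243, 364] [ 0.752 -0.046  0.085]
scene mallet 0.6 [325, 216] [ 0.718 -0.462  0.054]
scene screwdriver 0.97 [300, 281] [ 0.74  -0.299  0.029]
scene offcut_centre 0.8 [124, 403] [0.443 0.371 0.055]
[ 0.47579407 -0.19344909  0.18629405] 25.8167
```

View pics/o15top.png

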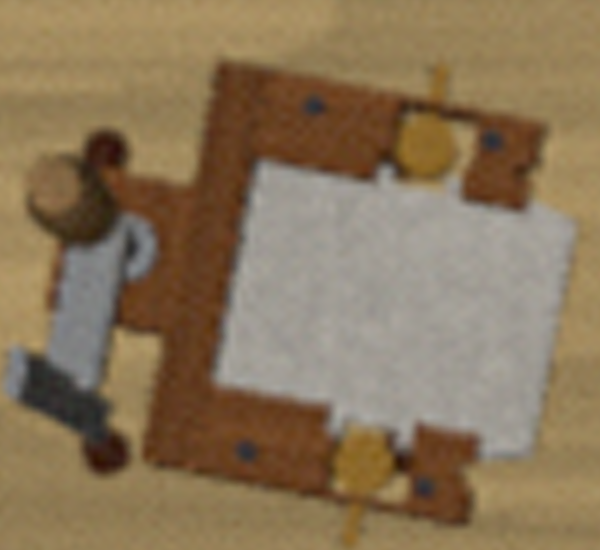

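View pics/o15scene.png

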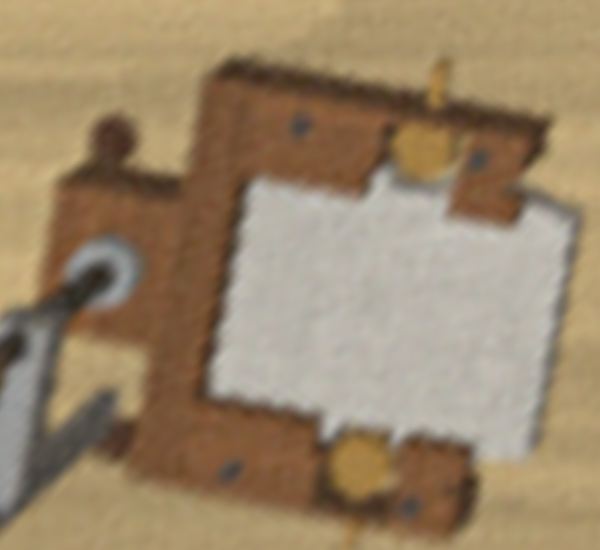

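View pics/scene15.png

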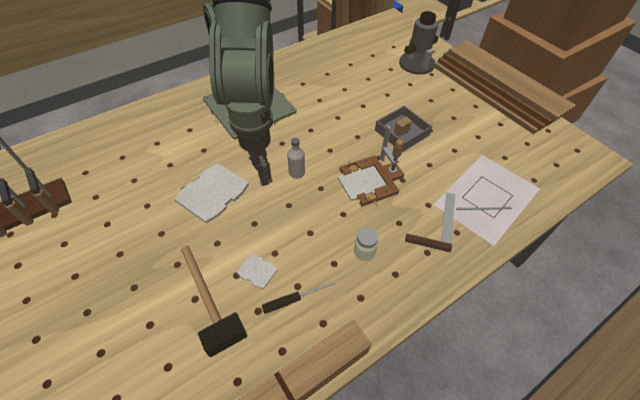

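```bash
python3 - <<'E'
from jigfit import *
J=np.array([.5402,.1316]);a=1.3755;ex=np.array([np.cos(a),np.sin(a)]);ey=np.array([-ex[1],ex[0]])
for n in('top','scene'):
  for tag,im in(('before',np.load(n+'0.npz')['im']),('after',cv2.imread(f'pics/{n}15.png')[:,:,::-1].copy())):
    o,XY=ortho(n,im,.018,.44,.66,.04,.28,2500); D=XY-J; X=D@ex; Y=D@ey
    hsv=cv2.cvtColor(o,cv2.COLOR_RGB2HSV).astype(int); g=(hsv[...,0]>=17)&(hsv[...,0]<=26)&(hsv[...,1]>160)
    for s in(1,-1):
        m=g&(abs(X+.010)<.02)&(abs(Y*s-.062)<.025); print(n,tag,s,m.sum(),(X[m].mean()*1e3).round(2),(Y[m].mean()*1e3).round(2))
  o,XY=ortho(n,im,.009,.44,.66,.04,.28); D=XY-J; X=D@ex; Y=D@ey
  hsv=cv2.cvtColor(o,cv2.COLOR_RGB2HSV); m=np.clip((70-hsv[:,:,1].astype(float))/30,0,1)
  w=((X<-.06)|((abs(Y)<.058)&(X<.0)&(X>-.022)&(abs(Y)<.052)))&(X>-.1)&(abs(Y)<.075)
  print(n,'trailing edge',[round(-.065-.035+.001*0,3)], 'x edge mm', [round(1e3*(-.1+ (1-m[(abs(Y-y0)<.004)&(X>-.1)&(X<-.06)].mean())*.04),1) for y0 in(-.035,0,.035)])
  p,c=fit(m,XY,t_panel,[.538,.122,1.3755],w.astype(float)); print(p,c,(p[:2]-J)@ex,(p[:2]-J)@ey,p[2]-a)
E
```

```text
top before 1 2787 -10.8 66.92
top before -1 2875 -9.65 -63.74
top after 1 2719 -10.75 66.89
top after -1 2832 -9.79 -63.54
top trailing edge [-0.1] x edge mm [np.float64(-82.7), np.float64(-78.0), np.float64(-74.8)]
[0.53700238 0.12227683 1.37400797] 0.05802796054637345 -0.009766461116823723 0.0013276072021595484 -0.0014920338845982872
scene before 1 0 nan nan
scene before -1 0 nan nan
scene after 1 0 nan nan
scene after -1 0 nan nan
scene trailing edge [-0.1] x edge mm [np.float64(-83.7), np.float64(-79.2), np.float64(-75.2)]
[0.53765784 0.12113703 1.38140687] 0.08960679601704717 -0.01075739939299023 0.00046341886177436015 0.005906866592426896<stdin>:8: RuntimeWarning: Mean of empty slice.
  ret = ret.dtype.type(ret / rcount)
```

```bash
python3 -c "
from plant import manip
s=manip.state();print(s['contact_force'],s['qd'].round(3),s['time_s']);print(manip.close_job())"
```

```text
[-1.0079733   0.14164925  0.62233162] [ 0.003  0.    -0.     0.     0.001  0.001  0.001] 25.8167
the job is handed in; nothing more can be done
None
```

The job is handed in at about 26 s. The offcut is on the floor of the tray, and the middle-sized panel is home in the jig with both catches out. No verdict was reported.

**What I did:** I lifted the offcut out of the jig and stood it near the centre of the tray. I squared the panel up with two sideways two-finger pushes. Then I slid it under both lips and pressed it against the end stop with about 18 N before backing the arm clear.

**Last checks that agreed:**
- **Panel:** template fits put its centre at jig x of about -9.8 mm (top camera) and -10.8 mm (scene camera). It is within 1.5 mm of the centreline and turned by less than 0.006 rad.
- **Catches:** from the top camera, both brass noses are within 0.2 mm of their starting positions.
- **Offcut:** its top is at z of about 0.055 m, so it rests on the tray floor.
- **Bystanders:** the jar, mallet and screwdriver are within about 6 mm of where they started (top and scene cameras), and the bottle within about 7 mm (scene camera only).

**Checks that failed or disagreed:**
- **Trailing edge:** a rough area-based check suggested the panel was tilted by about 0.1 rad. I discounted it because the fits and the picture show the edge parallel to the stop.
- **Catch check, scene camera:** it found no brass pixels, so the catch result rests on the top camera alone.
- **Bottle, top camera:** it was not detected in the last picture.
- **Refused move:** one move call was refused for a number typed as "-.5", so the sideways push took a second pass.

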